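Clamp the pink plaster mould in its screw press

ROBOT

A 6-joint arm with a two-finger parallel gripper is mounted at the origin on the work surface. World frame = base frame: x ahead of the robot, y to its left, z up, the work surface at z = 0. Lengths are in mm, angles in rad, forces in N, time in s.
With the tool pointing down it reaches from about 275 to 1000 mm from the base axis. Payload 8.4 kg.
Tool frame: the origin (TCP) lies on the centre line of the jaws, within the pads' length; the fingertips stand robot.tips_ahead ahead of it and the grasp point (between the pads) lies 5 mm behind it (robot.tips_ahead is the distance from the TCP to the fingertips, in mm); z points along the fingers, y is the line along which they close (so a half turn about z gives the same grasp; the last joint's range is limited). The gripper opens to 85 mm and grips with 20 to 120 N. Pads are 22 mm wide; open, the fingers measure 114 mm over their backs; the gripper's body (76 mm by 85 mm) begins 54 mm behind the grasp point. The pads swing forward as they close: fully open they stand 13 mm farther back than shut.
Start: joints at [-1.236, 0.353, 1.633, -0, 1.155, -0.002], TCP at [206.541, -589.888, 217.781] pointing down, gripper open.
Joint ranges: [-2.63, 2.63], [-0.92, 2.1], [0.06, 2.66], [-1.3, 4.44], [0, 2.69], [-3.02, 3.02]. Speed limits (rad/s): [2.22, 2.22, 2.79, 3.14, 3.14, 3.14].

INTERFACE

Orientations are given as a unit quaternion [x, y, z, w].
In Python, from workcell import robot gives the robot as it stands.
- The arm moves only by the tool servo_tool, never from a script. Its argument "series" is a list of rows, each an object of numbers: "tx", "ty", "tz": the shift along the tool's x, y, z in units of 30 mm (1.0 is 30 mm); "rx", "ry", "rz": the turn, a rotation vector about the tool's x, y, z in units of 5 degrees (1.0 is 5 degrees); "fingers": the finger opening in mm, from 0 to 85.4. A call has 1 to 12 rows; each row shifts and turns the commanded pose from where the row before left it, along the tool's axes as they then stand; what a row does not reach is not made up. A row lasts 1/12 s, in which the tool goes at most 41.7 mm and 7.16 degrees, less where a joint would pass 70% of its speed; a pose out of reach is approached as far as the arm can. A call is refused whole if a number of a shift passes 1 or a number of a turn 1, either way. A call with a gripper value outside its range is refused whole. The fingers move at their own pace and stop on an object; "newtons" is the grip in N (left out, the last holds). Time passes only in rows, so rows that do not move let the fingers close. It gives the time, the measured TCP pose, the force, the opening and the grip force at its end, in the units of the state.
- robot.get_obs(): the state, without advancing time (a new reading comes with each control period).
- robot.camera(name): name is "scene" or "top" or "wrist"; returns the picture (420x560x3 uint8, red, green, blue); there is no depth.
- robot.camera_model(name): a dict with "camera_matrix" (3x3 intrinsics, pixels), "camera_from_world" (4x4, takes a point from world to camera coordinates); the wrist camera has in their place "hand_eye" (4x4, takes a point from camera to tool coordinates, whose origin is the TCP and whose axes are the flange's). Camera axes: x right, y down, z forward; pixel columns grow to the right and rows downward; lengths in mm; the calibration is good to about 2 mm. The wrist camera is an equidistant fisheye: a pixel r from the principal point sees the ray r / f radians off the axis. A picture is of the moment at which its call begins: read the wrist's pose just before it. camera_model takes no time and is no camera call.
- robot.job_done(): hands the job in; it is judged then, once.
The state is a dict: "clock": time; "joint_positions": joint angles; "joint_vel": joint speeds; "tau": joint torques, N m; "ee_pos": TCP position; "orientation": TCP orientation; "wrist_force": force on the tool from outside, world axes, zero at the start; "moment": the same for the moment, N m; "opening": finger opening in mm; "gripper_force": force on a finger pad.
Only numpy, scipy, OpenCV 4.12 (cv2) and the standard library are available. Lean on these libraries where they do the work, as an engineer would, in place of code of your own. Each camera call takes 0.05 s, during which the arm holds its last target. There are 200 camera calls.

TASK

Two plaster moulds wait in the two bench screw presses. Wind down the press that holds the pink-topped mould, turning its crank clockwise by the red knob, until the pad meets the mould, and then give it half a turn more so that the mould is clamped shut. Let go of the knob, leave the mould sitting under the pad, and do not turn the crank of the press with the white mould.

Things in the scene. Friction and masses are not known exactly. Their poses are not given: they have to be found in the camera images.
- pink_press: Press holding the pink mould: green base 190 x 200 x 20 mm, two columns, green beam; origin under the base's centre, z = the screw axis. Turning the flat steel crank on top clockwise seen from above lowers the spindle and its sprung pad 24 mm per turn; the crank itself stays level. It is stiff (2 to 3 N at the knob), stays where left, starts at varied angles, and has turns to spare.
- pink_knob (a point): Centre of the top face of that crank's red knob: an upright cylinder 24 mm in diameter, 55 mm tall, 75 mm from the screw axis, its top 272 mm above the table. It spins freely on its pin, so a hand can carry it round the circle without turning or regrasping. The crank arm's top is 56 mm below the knob's top; inside the circle only the spindle's red end rises above the arm, by at most 15 mm.
- pink_pad_face (a point): Centre of the underside of that press's aluminium pad (75 x 95 x 10 mm), on the screw axis. Goes down with the spindle until it meets the mould, then stays there while the spring above it is squeezed. At the start it is about 8 to 18 mm above the mould's top.
- pink_pad (a joint): Squeeze of the spring between the pad and the dark plate above it, m. 0 while the pad hangs free (34 mm of space between the two); once the pad rests on the mould it grows 0.024 per turn of the crank, so half a turn past contact reads about 0.012; stop at 0.028. About 1.1 N per mm, hardly felt at the crank.
- pink_mould: Closed two-part plaster mould in that press, already under the pad: rounded block 130 x 85 x 60 mm, 0.8 kg, lower half off-white, upper half salmon pink, loose on the press base. Origin at the centre of its underside, z up; its top is 60 mm above the origin.
- white_knob (a point): Centre of the top face of the red knob on the crank of the other press, which is identical but holds a white-topped mould of the same size. Leave this crank alone.
Not all that is in view belongs to the job. What is shaped like the pink_mould but blue, orange or turquoise is not meant.

How it is judged (in metres and radians):
At the end, for the whole second after the job is handed in: The pad presses on the pink mould (more than 10 N between mould and press) with its spring squeezed 8 to 16 mm, i.e. the crank 120 to 240 degrees past contact; the mould lies flat (within 0.1 rad), at rest, its centre within 20 mm of the screw axis (value of joint pink_pad between 0.008 and 0.016 m and contact force between pink_mould and pink_press above 10 N and horizontal distance between pink_mould and pink_pad_face below 0.02 m and angle between pink_mould's own z axis and vertical below 0.1 rad and linear speed of pink_mould below 0.01 m/s); the robot touches nothing.
It fails at once if the crank of the press with the white mould was turned (its knob moved more than 20 mm) (distance of white_knob from where it was at the start of the episode above 0.02 m).
It also fails if it takes over 51 s, if anything falls off the work surface, if the arm or the gripper's body presses on something with over 40 N, if the wrist force passes 120 N, or if a joint passes its speed limit or range.

## Working session

There is one attempt and no reset: what is moved stays moved. The work goes in short steps, Python scripts to look and compute and a tool call to move; the robot and the scene stay as the last step left them, time stands still between calls to the robot, and variables do not carry over. Pictures are saved under pics/ and viewed, at most 10 in all, crops included, and the job is handed in when it is done.

Besides the shell and the picture viewer there is one more tool, called as a command line: name --argument value ..., lists and objects as JSON in quotes. servo_tool: Moves the arm, as the interface text tells. Its arguments: {"type":"object","properties":{"series":{"type":"array","items":{"type":"object","properties":{"tx":{"type":"number"},"ty":{"type":"number"},"tz":{"type":"number"},"rx":{"type":"number"},"ry":{"type":"number"},"rz":{"type":"number"},"fingers":{"type":"number"}}}},"newtons":{"type":"number"}},"required":["series"]}

```bash
mkdir -p pics; python3 - <<'E'
from workcell import robot
import cv2
print(robot.tips_ahead, robot.get_obs())
for n in ("scene","top"):
    cv2.imwrite(f"pics/{n}0.png", robot.camera(n)[:,:,::-1]); m=robot.camera_model(n); print(n,m)
print(robot.camera_model("wrist"))
E
```

```text
14.0 {'clock': 0.0, 'joint_positions': array([-1.23639975e+00,  3.53650376e-01,  1.63414730e+00,  4.89176083e-06,
        1.15519878e+00, -2.40014066e-03]), 'joint_vel': array([-0.00149087, -0.00136491,  0.0009062 , -0.00112278, -0.00042701,
        0.00121809]), 'tau': array([-3.11220021e-03, -6.05254483e+01, -3.42066336e+01, -1.26466889e-04,
        9.42670653e-03, -2.26988578e-05]), 'ee_pos': array([ 206.37735463, -589.41093696,  217.05467305]), 'orientation': array([ 9.85854395e-01,  1.67602562e-01, -1.13773751e-04, -6.92622425e-04]), 'wrist_force': array([-0.52468303, -0.08107636,  0.31724097]), 'moment': array([ 0.00148367, -0.03976871, -0.03048338]), 'gripper_force': 0.0, 'opening': 85.24748314118388}
scene {'camera_matrix': array([[542.22858055,   0.        , 280.16917167],
       [  0.        , 542.22858055, 219.78112076],
       [  0.        ,   0.        ,   1.        ]]), 'camera_from_world': array([[ 6.93562484e-01,  7.20191685e-01,  1.71761088e-02,
        -1.45169505e+02],
       [ 6.13007542e-01, -5.77481924e-01, -5.39199760e-01,
        -2.13235307e+02],
       [-3.7
[... 526 characters left out ...]
,
       [ 1.96129506e-01,  6.80221411e-03, -9.80554408e-01,
         1.42651624e+03],
       [ 0.00000000e+00,  0.00000000e+00,  0.00000000e+00,
         1.00000000e+00]])}
{'camera_matrix': array([[325.1922621 ,   0.        , 279.48322569],
       [  0.        , 325.1922621 , 207.9827293 ],
       [  0.        ,   0.        ,   1.        ]]), 'hand_eye': array([[-3.07932247e-04, -9.46939063e-01, -3.21412998e-01,
         8.34839930e+01],
       [ 9.99999620e-01, -2.94770600e-05, -8.71212902e-04,
         1.93258838e-01],
       [ 8.15511219e-04, -3.21413144e-01,  9.46938713e-01,
        -1.58041893e+02],
       [ 0.00000000e+00,  0.00000000e+00,  0.00000000e+00,
         1.00000000e+00]])}
```

View pics/scene0.png

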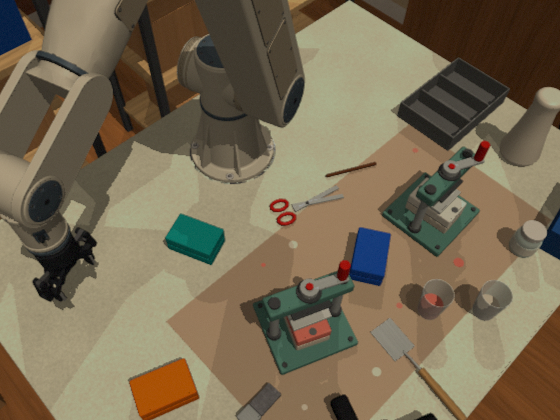

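View pics/top0.png

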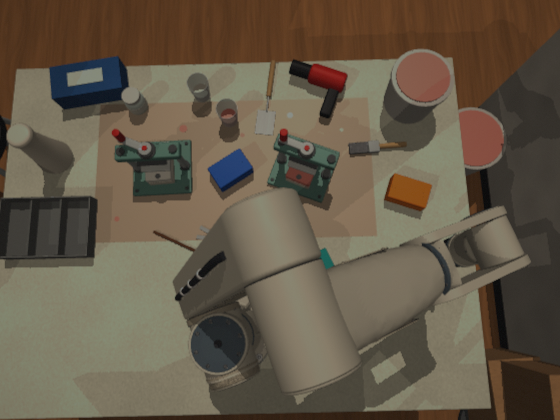

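The presses are at scene (308,320) / top (304,165), with a salmon-pink mould, and at scene (435,205) / top (158,170), with a white mould. The first fits the description: its knob is at scene (344,270) / top (284,134). The blue, orange and turquoise blocks aren't meant. I'll confirm with a crop and measure.

```bash
cat > h.py <<'E'
import numpy as np, cv2
from workcell import robot
def ray(n,uv):
    m=robot.camera_model(n);T=m["camera_from_world"];R,t=T[:3,:3],T[:3,3]
    d=R.T@np.linalg.inv(m["camera_matrix"])@[uv[0],uv[1],1]
    return -R.T@t,d
def at_z(n,uv,z):
    c,d=ray(n,uv); return c+d*(z-c[2])/d[2]
def proj(n,p):
    m=robot.camera_model(n);q=m["camera_from_world"]@[*p,1];q=m["camera_matrix"]@q[:3];return q[:2]/q[2]
def reds(im):
    h=cv2.cvtColor(im,cv2.COLOR_RGB2HSV)
    k=(((h[...,0]<6)|(h[...,0]>174))&(h[...,1]>190)&(h[...,2]>70)).astype(np.uint8)
    n,l,s,c=cv2.connectedComponentsWithStats(k)
    return [(s[i].tolist(),c[i].round(1)) for i in range(1,n) if s[i][4]>12]
E
python3 - <<'E'
from h import *
S=cv2.imread("pics/scene0.png");T=cv2.imread("pics/top0.png")
a=cv2.resize(S[240:380,235:375],(560,560),interpolation=3)
b=cv2.resize(T[110:210,260:345],None,fx=2.7,fy=5.6/1,interpolation=3) if 0 else cv2.resize(T[120:200,265:305],(280,560),interpolation=3)
cv2.imwrite("pics/crop0.png",np.hstack([a[:, :500],b]))
for n,i in (("scene",S),("top",T)): print(n,*reds(i[:,:,::-1].copy()),sep="\n")
E
```

```text
scene
([476, 141, 14, 20, 123], array([483., 150.]))
([449, 164, 5, 5, 20], array([451.2, 166. ]))
([270, 199, 18, 13, 101], array([278.5, 205.5]))
([277, 212, 19, 13, 110], array([286. , 218.4]))
([339, 260, 12, 21, 166], array([344. , 269.3]))
([306, 283, 7, 7, 35], array([309. , 286.4]))
top
([309, 64, 38, 25, 573], array([327.4,  76. ]))
([112, 130, 8, 7, 39], array([115.3, 132.6]))
([280, 130, 7, 6, 26], array([283. , 133.2]))
```

View pics/crop0.png

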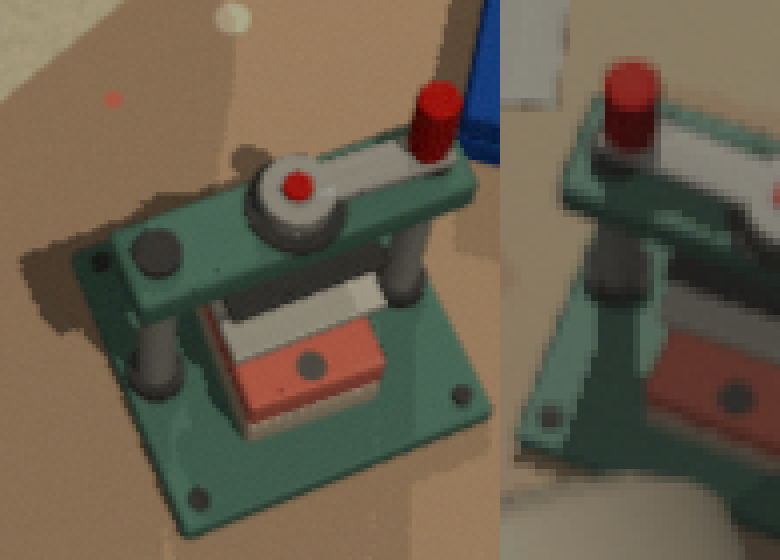

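The crop shows the salmon-pink mould under this press. The knob's top face is at scene (345,263.5) and top (283.6,132), and the red spindle end is at scene (309.5,286.5).

```bash
python3 - <<'E'
from h import *
np.set_printoptions(precision=1,suppress=True)
k1=at_z("scene",(345,263.5),272);k2=at_z("top",(283.6,132),272)
print("knob",k1,k2)
print("spindle z228",at_z("scene",(309.5,286.5),228),at_z("top",(307.5,148),228))
P=[at_z("scene",p,20) for p in ((282.5,373.7),(357.5,342.5),(253.7,303.7))]
print("corners",*P, "centre",(P[1]+P[2])/2, np.linalg.norm(P[1]-P[0]),np.linalg.norm(P[2]-P[0]))
print("white knob",at_z("scene",(483.5,144),272),at_z("top",(115.5,131),272))
print("cam",ray("scene",(0,0))[0],ray("top",(0,0))[0])
E
```

```text
knob [ 573.2 -171.1  272. ] [ 570.2 -173.   272. ]
spindle z228 [ 546.5 -244.6  228. ] [ 535.1 -243.1  228. ]
corners [ 597.5 -366.9   20. ] [ 667.1 -185.7   20. ] [ 423.5 -297.5   20. ] centre [ 545.3 -241.6   20. ] 194.07335286011514 187.34812467021143
white knob [583.3 310.9 272. ] [586.9 313.8 272. ]
cam [ 848.8 -645.9 1261.3] [ 106.6 -157.8 1475. ]
```

The pink press axis is at about (545,-242), the knob is at (572,-172), and the distance between them is 75 mm, so the two agree. Next I'll hover above the knob with the tool axes lined up to the world.

servo_tool --series '[{"tx": 0.6, "ty": -0.49, "tz": -0.33, "rz": 0.32, "fingers": 60}, {"tx": 0.6, "ty": -0.49, "tz": -0.33, "rz": 0.32}, {"tx": 0.6, "ty": -0.49, "tz": -0.33, "rz": 0.32}, {"tx": 0.6, "ty": -0.49, "tz": -0.33, "rz": 0.32}, {"tx": 0.6, "ty": -0.49, "tz": -0.33, "rz": 0.32}, {"tx": 0.6, "ty": -0.49, "tz": -0.33, "rz": 0.32}, {"tx": 0.6, "ty": -0.49, "tz": -0.33, "rz": 0.32}, {"tx": 0.6, "ty": -0.49, "tz": -0.33, "rz": 0.32}, {"tx": 0.6, "ty": -0.49, "tz": -0.33, "rz": 0.32}, {"tx": 0.6, "ty": -0.49, "tz": -0.33, "rz": 0.32}, {"tx": 0.6, "ty": -0.49, "tz": -0.33, "rz": 0.32}, {"tx": 0.6, "ty": -0.49, "tz": -0.33, "rz": 0.32}]'

```text
$.series[0]: bad value
```

servo_tool --series '[{"tx": 0.6, "ty": -0.49, "tz": -0.33, "rx": 0, "ry": 0, "rz": 0.32, "fingers": 60}, {"tx": 0.6, "ty": -0.49, "tz": -0.33, "rx": 0, "ry": 0, "rz": 0.32, "fingers": 60}, {"tx": 0.6, "ty": -0.49, "tz": -0.33, "rx": 0, "ry": 0, "rz": 0.32, "fingers": 60}, {"tx": 0.6, "ty": -0.49, "tz": -0.33, "rx": 0, "ry": 0, "rz": 0.32, "fingers": 60}, {"tx": 0.6, "ty": -0.49, "tz": -0.33, "rx": 0, "ry": 0, "rz": 0.32, "fingers": 60}, {"tx": 0.6, "ty": -0.49, "tz": -0.33, "rx": 0, "ry": 0, "rz": 0.32, "fingers": 60}, {"tx": 0.6, "ty": -0.49, "tz": -0.33, "rx": 0, "ry": 0, "rz": 0.32, "fingers": 60}, {"tx": 0.6, "ty": -0.49, "tz": -0.33, "rx": 0, "ry": 0, "rz": 0.32, "fingers": 60}, {"tx": 0.6, "ty": -0.49, "tz": -0.33, "rx": 0, "ry": 0, "rz": 0.32, "fingers": 60}, {"tx": 0.6, "ty": -0.49, "tz": -0.33, "rx": 0, "ry": 0, "rz": 0.32, "fingers": 60}, {"tx": 0.6, "ty": -0.49, "tz": -0.33, "rx": 0, "ry": 0, "rz": 0.32, "fingers": 60}, {"tx": 0.6, "ty": -0.49, "tz": -0.33, "rx": 0, "ry": 0, "rz": 0.32, "fingers": 60}]'

```text
clock: 1.1
ee_pos: [386.4, -377.0, 336.8]
orientation: [1.0, 0.0, -0.0, -0.0]
wrist_force: [-0.2, 0.2, -0.1]
opening: 60.1
gripper_force: 0.0
```

servo_tool --series '[{"tx": 0.6, "ty": -0.68, "tz": 0, "rx": 0, "ry": 0, "rz": 0, "fingers": 60}, {"tx": 0.6, "ty": -0.68, "tz": 0, "rx": 0, "ry": 0, "rz": 0, "fingers": 60}, {"tx": 0.6, "ty": -0.68, "tz": 0, "rx": 0, "ry": 0, "rz": 0, "fingers": 60}, {"tx": 0.6, "ty": -0.68, "tz": 0, "rx": 0, "ry": 0, "rz": 0, "fingers": 60}, {"tx": 0.6, "ty": -0.68, "tz": 0, "rx": 0, "ry": 0, "rz": 0, "fingers": 60}, {"tx": 0.6, "ty": -0.68, "tz": 0, "rx": 0, "ry": 0, "rz": 0, "fingers": 60}, {"tx": 0.6, "ty": -0.68, "tz": 0, "rx": 0, "ry": 0, "rz": 0, "fingers": 60}, {"tx": 0.6, "ty": -0.68, "tz": 0, "rx": 0, "ry": 0, "rz": 0, "fingers": 60}, {"tx": 0.6, "ty": -0.68, "tz": 0, "rx": 0, "ry": 0, "rz": 0, "fingers": 60}, {"tx": 0.6, "ty": -0.68, "tz": 0, "rx": 0, "ry": 0, "rz": 0, "fingers": 60}, {"tx": 0, "ty": 0, "tz": 0, "rx": 0, "ry": 0, "rz": 0, "fingers": 60}, {"tx": 0, "ty": 0, "tz": 0, "rx": 0, "ry": 0, "rz": 0, "fingers": 60}]'

```text
clock: 2.1
ee_pos: [565.9, -172.8, 335.9]
orientation: [1.0, 0.002, -0.001, -0.0]
wrist_force: [-0.3, -0.3, -0.5]
opening: 59.7
gripper_force: 0.0
```

```bash
cat >> h.py <<'E'
from scipy.spatial.transform import Rotation as Ro
def wrist_z(uv,z,ob):
    m=robot.camera_model("wrist");K=m["camera_matrix"];H=m["hand_eye"]
    d=(np.array(uv)-K[:2,2])/K[0,0];r=np.hypot(*d)
    v=np.array([*(d/r*np.sin(r)),np.cos(r)]) if r>0 else np.array([0,0,1.])
    R=Ro.from_quat(ob["orientation"]).as_matrix()
    c=R@H[:3,3]+ob["ee_pos"];w=R@H[:3,:3]@v
    return c+w*(z-c[2])/w[2]
E
python3 - <<'E'
from h import *
o=robot.get_obs();im=robot.camera("wrist");print(o["ee_pos"])
cv2.imwrite("pics/w1.png",im[:,:,::-1])
for s,c in reds(im): print(s,c,wrist_z(c,272,o).round(1),wrist_z(c,228,o).round(1))
E
```

```text
[ 565.93293809 -172.75609222  335.91356487]
[414, 0, 16, 4, 30] [421.8   0.7] [ 730.6 -273.5  272. ] [ 746.7 -293.5  228. ]
[264, 178, 32, 46, 1146] [279.7 201.2] [ 579.1 -172.6  272. ] [ 565.1 -172.6  228. ]
[346, 215, 17, 17, 224] [353.8 223.1] [ 562.3 -228.   272. ] [ 545. -239.  228.]
[216, 299, 16, 17, 131] [224.1 308.4] [ 484.1 -126.   272. ] [ 451.2 -116.8  228. ]
[211, 318, 14, 16, 110] [218.2 326.5] [ 463.5 -118.9  272. ] [ 426.6 -108.3  228. ]
```

View pics/w1.png

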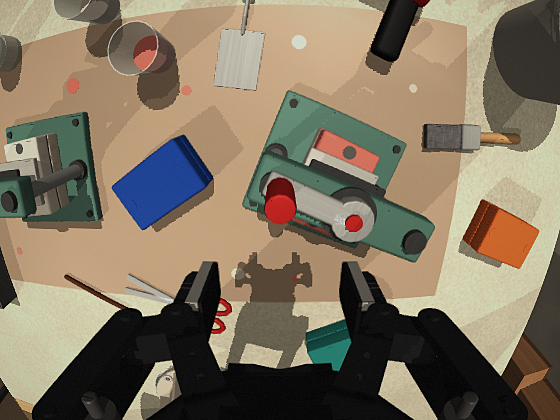

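The knob's top face is at wrist pixel (280,208), which puts it at about (573,-172). The spindle end at (354,223) gives an axis of about (545,-241). I'll shift +7 mm in x, descend and grip.

servo_tool --newtons 25 --series '[{"tx": 0.24, "ty": -0.02, "tz": 0.4, "rx": 0, "ry": 0, "rz": 0, "fingers": 60}, {"tx": 0, "ty": 0, "tz": 0.6, "rx": 0, "ry": 0, "rz": 0, "fingers": 60}, {"tx": 0, "ty": 0, "tz": 0.6, "rx": 0, "ry": 0, "rz": 0, "fingers": 60}, {"tx": 0, "ty": 0, "tz": 0.6, "rx": 0, "ry": 0, "rz": 0, "fingers": 60}, {"tx": 0, "ty": 0, "tz": 0.5, "rx": 0, "ry": 0, "rz": 0, "fingers": 60}, {"tx": 0, "ty": 0, "tz": 0.4, "rx": 0, "ry": 0, "rz": 0, "fingers": 60}, {"tx": 0, "ty": 0, "tz": 0, "rx": 0, "ry": 0, "rz": 0, "fingers": 40}, {"tx": 0, "ty": 0, "tz": 0, "rx": 0, "ry": 0, "rz": 0, "fingers": 30}, {"tx": 0, "ty": 0, "tz": 0, "rx": 0, "ry": 0, "rz": 0, "fingers": 20}, {"tx": 0, "ty": 0, "tz": 0, "rx": 0, "ry": 0, "rz": 0, "fingers": 15}, {"tx": 0, "ty": 0, "tz": 0, "rx": 0, "ry": 0, "rz": 0, "fingers": 15}, {"tx": 0, "ty": 0, "tz": 0, "rx": 0, "ry": 0, "rz": 0, "fingers": 15}]'

```text
clock: 3.15
ee_pos: [573.4, -173.2, 244.5]
orientation: [1.0, 0.001, 0.001, 0.0]
wrist_force: [1.7, 0.9, 1.5]
opening: 22.8
gripper_force: 25.1
```

```bash
python3 - <<'E'
from h import *
print(robot.get_obs())
ims=[robot.camera("scene") for _ in range(3)]
np.save("s_a.npy",np.mean(ims,0))
S=np.mean(ims,0).astype(np.uint8)[:,:,::-1]
cv2.imwrite("pics/s1.png",cv2.resize(S[220:390,220:400],None,fx=3.5,fy=3.5,interpolation=2))
E
```

```text
{'clock': 3.15, 'joint_positions': array([-2.95936939e-01,  2.87781024e-01,  1.66389146e+00,  1.97028667e-04,
        1.18816320e+00,  1.27304101e+00]), 'joint_vel': array([ 0.0013612 ,  0.00020293,  0.00068799, -0.00061974,  0.00030809,
        0.0008584 ]), 'tau': array([-1.09511487e+00, -5.56841469e+01, -3.39868140e+01, -5.16622737e-01,
        2.29327166e-01, -1.81608415e-03]), 'ee_pos': array([ 573.41616892, -173.1925998 ,  244.48207552]), 'orientation': array([9.99999229e-01, 8.72487464e-04, 8.66802471e-04, 1.69537085e-04]), 'wrist_force': array([1.66778418, 0.94743877, 1.54829173]), 'moment': array([ 0.18465333, -0.20410216,  0.02564754]), 'gripper_force': 25.136463046073914, 'opening': 22.76289904387468}
```

View pics/s1.png

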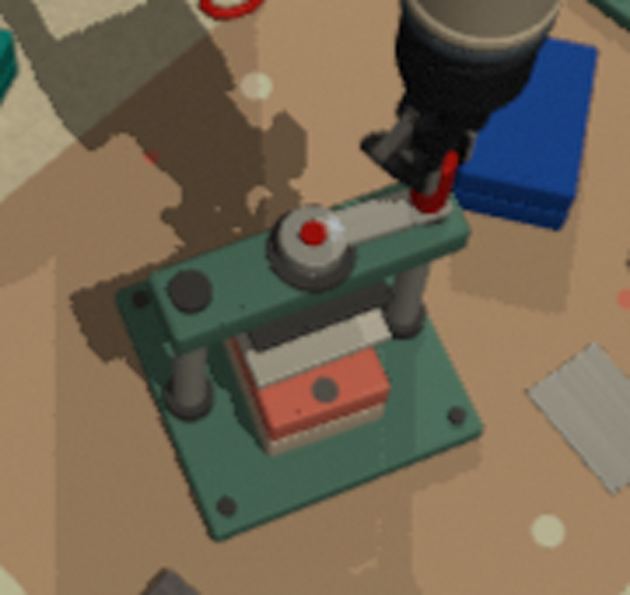

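The knob is gripped and the pad and mould are clear in the scene view. The pad's front edge runs roughly (258,385)–(390,340) in the crop. I'll turn a full revolution clockwise and compare pad positions with the hand in the same pose, because the pad's drop gives the initial gap. First 60°, then a check on the circle.

```bash
cat > circ.py <<'E'
import numpy as np,sys
a0,step,n=map(float,sys.argv[1:4])
a=np.radians(a0-step*np.arange(int(n)+1));p=75/30*np.c_[np.cos(a),-np.sin(a)]
q=np.diff(np.round(p-p[0],2),axis=0)
print([(round(float(x),2),round(float(y),2)) for x,y in q])
E
python3 circ.py 68 5 12
```

```text
[(0.2, 0.09), (0.19, 0.11), (0.18, 0.12), (0.17, 0.14), (0.15, 0.15), (0.14, 0.17), (0.13, 0.18), (0.11, 0.18), (0.09, 0.2), (0.08, 0.21), (0.06, 0.21), (0.04, 0.21)]
```

servo_tool --series '[{"tx": 0.2, "ty": 0.09, "tz": 0, "rx": 0, "ry": 0, "rz": 0, "fingers": 15}, {"tx": 0.19, "ty": 0.11, "tz": 0, "rx": 0, "ry": 0, "rz": 0, "fingers": 15}, {"tx": 0.18, "ty": 0.12, "tz": 0, "rx": 0, "ry": 0, "rz": 0, "fingers": 15}, {"tx": 0.17, "ty": 0.14, "tz": 0, "rx": 0, "ry": 0, "rz": 0, "fingers": 15}, {"tx": 0.15, "ty": 0.15, "tz": 0, "rx": 0, "ry": 0, "rz": 0, "fingers": 15}, {"tx": 0.14, "ty": 0.17, "tz": 0, "rx": 0, "ry": 0, "rz": 0, "fingers": 15}, {"tx": 0.13, "ty": 0.18, "tz": 0, "rx": 0, "ry": 0, "rz": 0, "fingers": 15}, {"tx": 0.11, "ty": 0.18, "tz": 0, "rx": 0, "ry": 0, "rz": 0, "fingers": 15}, {"tx": 0.09, "ty": 0.2, "tz": 0, "rx": 0, "ry": 0, "rz": 0, "fingers": 15}, {"tx": 0.08, "ty": 0.21, "tz": 0, "rx": 0, "ry": 0, "rz": 0, "fingers": 15}, {"tx": 0.06, "ty": 0.21, "tz": 0, "rx": 0, "ry": 0, "rz": 0, "fingers": 15}, {"tx": 0.04, "ty": 0.21, "tz": 0, "rx": 0, "ry": 0, "rz": 0, "fingers": 15}]'

```text
clock: 4.3
ee_pos: [616.9, -233.1, 244.2]
orientation: [1.0, 0.001, -0.002, 0.0]
wrist_force: [-11.1, 1.4, 10.7]
opening: 22.6
gripper_force: 26.0
```

```bash
python3 - <<'E'
from h import *
o=robot.get_obs();print(o["ee_pos"],o["wrist_force"],o["opening"])
E
python3 circ.py 8 5 24
```

```text
[ 616.89014094 -233.07639417  244.17415092] [-11.10199523   1.36348096  10.72067539] 22.643873628944853
[(0.02, 0.22), (0.0, 0.22), (-0.01, 0.21), (-0.04, 0.22), (-0.05, 0.21), (-0.08, 0.2), (-0.09, 0.2), (-0.11, 0.19), (-0.12, 0.18), (-0.14, 0.17), (-0.15, 0.16), (-0.17, 0.14), (-0.17, 0.12), (-0.19, 0.12), (-0.2, 0.09), (-0.2, 0.08), (-0.21, 0.05), (-0.22, 0.04), (-0.21, 0.02), (-0.22, 0.01), (-0.22, -0.02), (-0.22, -0.04), (-0.21, -0.05), (-0.2, -0.07)]
```

```bash
python3 circ.py 4.6 5 24
```

```text
[(0.01, 0.22), (-0.01, 0.22), (-0.03, 0.21), (-0.05, 0.21), (-0.07, 0.21), (-0.08, 0.2), (-0.11, 0.2), (-0.11, 0.18), (-0.14, 0.17), (-0.15, 0.16), (-0.16, 0.15), (-0.17, 0.13), (-0.19, 0.11), (-0.19, 0.1), (-0.2, 0.09), (-0.21, 0.06), (-0.22, 0.05), (-0.21, 0.02), (-0.22, 0.01), (-0.22, -0.01), (-0.21, -0.03), (-0.22, -0.05), (-0.2, -0.07), (-0.2, -0.08)]
```

servo_tool --series '[{"tx": -0.02, "ty": 0.22, "tz": 0, "rx": 0, "ry": 0, "rz": 0, "fingers": 15}, {"tx": -0.04, "ty": 0.22, "tz": 0, "rx": 0, "ry": 0, "rz": 0, "fingers": 15}, {"tx": -0.04, "ty": 0.21, "tz": 0, "rx": 0, "ry": 0, "rz": 0, "fingers": 15}, {"tx": -0.05, "ty": 0.21, "tz": 0, "rx": 0, "ry": 0, "rz": 0, "fingers": 15}, {"tx": -0.07, "ty": 0.21, "tz": 0, "rx": 0, "ry": 0, "rz": 0, "fingers": 15}, {"tx": -0.08, "ty": 0.2, "tz": 0, "rx": 0, "ry": 0, "rz": 0, "fingers": 15}, {"tx": -0.11, "ty": 0.2, "tz": 0, "rx": 0, "ry": 0, "rz": 0, "fingers": 15}, {"tx": -0.11, "ty": 0.18, "tz": 0, "rx": 0, "ry": 0, "rz": 0, "fingers": 15}, {"tx": -0.14, "ty": 0.17, "tz": 0, "rx": 0, "ry": 0, "rz": 0, "fingers": 15}, {"tx": -0.15, "ty": 0.16, "tz": 0, "rx": 0, "ry": 0, "rz": 0, "fingers": 15}, {"tx": -0.16, "ty": 0.15, "tz": 0, "rx": 0, "ry": 0, "rz": 0, "fingers": 15}, {"tx": -0.17, "ty": 0.13, "tz": 0, "rx": 0, "ry": 0, "rz": 0, "fingers": 15}]'

```text
clock: 5.3
ee_pos: [585.9, -301.6, 244.4]
orientation: [1.0, 0.001, 0.001, 0.001]
wrist_force: [4.2, -3.4, 4.7]
opening: 22.9
gripper_force: 25.5
```

servo_tool --series '[{"tx": -0.19, "ty": 0.11, "tz": 0, "rx": 0, "ry": 0, "rz": 0, "fingers": 15}, {"tx": -0.19, "ty": 0.1, "tz": 0, "rx": 0, "ry": 0, "rz": 0, "fingers": 15}, {"tx": -0.2, "ty": 0.09, "tz": 0, "rx": 0, "ry": 0, "rz": 0, "fingers": 15}, {"tx": -0.21, "ty": 0.06, "tz": 0, "rx": 0, "ry": 0, "rz": 0, "fingers": 15}, {"tx": -0.22, "ty": 0.05, "tz": 0, "rx": 0, "ry": 0, "rz": 0, "fingers": 15}, {"tx": -0.21, "ty": 0.02, "tz": 0, "rx": 0, "ry": 0, "rz": 0, "fingers": 15}, {"tx": -0.22, "ty": 0.01, "tz": 0, "rx": 0, "ry": 0, "rz": 0, "fingers": 15}, {"tx": -0.22, "ty": -0.01, "tz": 0, "rx": 0, "ry": 0, "rz": 0, "fingers": 15}, {"tx": -0.21, "ty": -0.03, "tz": 0, "rx": 0, "ry": 0, "rz": 0, "fingers": 15}, {"tx": -0.22, "ty": -0.05, "tz": 0, "rx": 0, "ry": 0, "rz": 0, "fingers": 15}, {"tx": -0.2, "ty": -0.07, "tz": 0, "rx": 0, "ry": 0, "rz": 0, "fingers": 15}, {"tx": -0.2, "ty": -0.08, "tz": 0, "rx": 0, "ry": 0, "rz": 0, "fingers": 15}]'

```text
clock: 6.3
ee_pos: [509.7, -308.6, 244.4]
orientation: [1.0, 0.001, 0.0, 0.002]
wrist_force: [-0.5, -7.7, 6.6]
opening: 22.7
gripper_force: 25.7
```

```bash
python3 - <<'E'
import numpy as np
from scipy.optimize import least_squares
from h import robot
o=robot.get_obs();print(o["ee_pos"],o["wrist_force"])
P=np.array([[573.4,-173.2],[616.9,-233.1],[585.9,-301.6],o["ee_pos"][:2]])
r=least_squares(lambda c:np.hypot(*(P-c).T)-75,[543,-241]);c=r.x
print(c,r.fun,np.degrees(np.arctan2(*(P-c).T[::-1])))
E
python3 circ.py -115.4 5 24
```

```text
[ 509.65158562 -308.60857386  244.39655157] [-0.48426329 -7.739371    6.62386988]
[ 542.07684156 -241.03030704] [-0.28660891  0.24224085 -0.23933574 -0.04521784] [  65.21311797    6.05004035  -54.11364974 -115.63252118]
[(-0.19, -0.1), (-0.19, -0.12), (-0.17, -0.13), (-0.16, -0.15), (-0.14, -0.16), (-0.14, -0.18), (-0.11, -0.18), (-0.1, -0.2), (-0.08, -0.2), (-0.07, -0.21), (-0.04, -0.21), (-0.03, -0.22), (-0.01, -0.22), (0.01, -0.21), (0.03, -0.22), (0.05, -0.21), (0.07, -0.21), (0.08, -0.2), (0.11, -0.19), (0.11, -0.19), (0.14, -0.17), (0.15, -0.16), (0.16, -0.14), (0.17, -0.14)]
```

servo_tool --series '[{"tx": -0.19, "ty": -0.1, "tz": 0, "rx": 0, "ry": 0, "rz": 0, "fingers": 15}, {"tx": -0.19, "ty": -0.12, "tz": 0, "rx": 0, "ry": 0, "rz": 0, "fingers": 15}, {"tx": -0.17, "ty": -0.13, "tz": 0, "rx": 0, "ry": 0, "rz": 0, "fingers": 15}, {"tx": -0.16, "ty": -0.15, "tz": 0, "rx": 0, "ry": 0, "rz": 0, "fingers": 15}, {"tx": -0.14, "ty": -0.16, "tz": 0, "rx": 0, "ry": 0, "rz": 0, "fingers": 15}, {"tx": -0.14, "ty": -0.18, "tz": 0, "rx": 0, "ry": 0, "rz": 0, "fingers": 15}, {"tx": -0.11, "ty": -0.18, "tz": 0, "rx": 0, "ry": 0, "rz": 0, "fingers": 15}, {"tx": -0.1, "ty": -0.2, "tz": 0, "rx": 0, "ry": 0, "rz": 0, "fingers": 15}, {"tx": -0.08, "ty": -0.2, "tz": 0, "rx": 0, "ry": 0, "rz": 0, "fingers": 15}, {"tx": -0.07, "ty": -0.21, "tz": 0, "rx": 0, "ry": 0, "rz": 0, "fingers": 15}, {"tx": -0.04, "ty": -0.21, "tz": 0, "rx": 0, "ry": 0, "rz": 0, "fingers": 15}, {"tx": -0.03, "ty": -0.22, "tz": 0, "rx": 0, "ry": 0, "rz": 0, "fingers": 15}]'

```text
clock: 7.3
ee_pos: [466.8, -245.3, 244.3]
orientation: [1.0, 0.001, -0.0, 0.001]
wrist_force: [-0.8, -2.6, 7.6]
opening: 22.2
gripper_force: 25.8
```

servo_tool --series '[{"tx": -0.01, "ty": -0.22, "tz": 0, "rx": 0, "ry": 0, "rz": 0, "fingers": 15}, {"tx": 0.01, "ty": -0.21, "tz": 0, "rx": 0, "ry": 0, "rz": 0, "fingers": 15}, {"tx": 0.03, "ty": -0.22, "tz": 0, "rx": 0, "ry": 0, "rz": 0, "fingers": 15}, {"tx": 0.05, "ty": -0.21, "tz": 0, "rx": 0, "ry": 0, "rz": 0, "fingers": 15}, {"tx": 0.07, "ty": -0.21, "tz": 0, "rx": 0, "ry": 0, "rz": 0, "fingers": 15}, {"tx": 0.08, "ty": -0.2, "tz": 0, "rx": 0, "ry": 0, "rz": 0, "fingers": 15}, {"tx": 0.11, "ty": -0.19, "tz": 0, "rx": 0, "ry": 0, "rz": 0, "fingers": 15}, {"tx": 0.11, "ty": -0.19, "tz": 0, "rx": 0, "ry": 0, "rz": 0, "fingers": 15}, {"tx": 0.14, "ty": -0.17, "tz": 0, "rx": 0, "ry": 0, "rz": 0, "fingers": 15}, {"tx": 0.15, "ty": -0.16, "tz": 0, "rx": 0, "ry": 0, "rz": 0, "fingers": 15}, {"tx": 0.16, "ty": -0.14, "tz": 0, "rx": 0, "ry": 0, "rz": 0, "fingers": 15}, {"tx": 0.17, "ty": -0.14, "tz": 0, "rx": 0, "ry": 0, "rz": 0, "fingers": 15}]'

```text
clock: 8.3
ee_pos: [500.1, -178.3, 244.3]
orientation: [1.0, 0.001, 0.001, 0.002]
wrist_force: [1.0, -8.7, 4.3]
opening: 23.1
gripper_force: 25.5
```

```bash
python3 circ.py 125 5 12
```

```text
[(0.18, -0.12), (0.2, -0.1), (0.2, -0.08), (0.21, -0.07), (0.21, -0.04), (0.22, -0.03), (0.21, -0.01), (0.22, 0.01), (0.22, 0.03), (0.21, 0.04), (0.21, 0.07), (0.2, 0.08)]
```

servo_tool --series '[{"tx": 0.18, "ty": -0.1, "tz": 0, "rx": 0, "ry": 0, "rz": 0, "fingers": 15}, {"tx": 0.2, "ty": -0.08, "tz": 0, "rx": 0, "ry": 0, "rz": 0, "fingers": 15}, {"tx": 0.2, "ty": -0.06, "tz": 0, "rx": 0, "ry": 0, "rz": 0, "fingers": 15}, {"tx": 0.21, "ty": -0.06, "tz": 0, "rx": 0, "ry": 0, "rz": 0, "fingers": 15}, {"tx": 0.21, "ty": -0.04, "tz": 0, "rx": 0, "ry": 0, "rz": 0, "fingers": 15}, {"tx": 0.22, "ty": -0.03, "tz": 0, "rx": 0, "ry": 0, "rz": 0, "fingers": 15}, {"tx": 0.21, "ty": -0.01, "tz": 0, "rx": 0, "ry": 0, "rz": 0, "fingers": 15}, {"tx": 0.22, "ty": 0.01, "tz": 0, "rx": 0, "ry": 0, "rz": 0, "fingers": 15}, {"tx": 0.22, "ty": 0.03, "tz": 0, "rx": 0, "ry": 0, "rz": 0, "fingers": 15}, {"tx": 0.21, "ty": 0.04, "tz": 0, "rx": 0, "ry": 0, "rz": 0, "fingers": 15}, {"tx": 0.21, "ty": 0.07, "tz": 0, "rx": 0, "ry": 0, "rz": 0, "fingers": 15}, {"tx": 0.18, "ty": 0.08, "tz": 0, "rx": 0, "ry": 0, "rz": 0, "fingers": 15}]'

```text
clock: 9.3
ee_pos: [573.1, -172.8, 244.2]
orientation: [1.0, 0.001, -0.001, 0.001]
wrist_force: [-4.4, -0.4, 10.3]
opening: 22.6
gripper_force: 26.0
```

```bash
python3 - <<'E'
from h import *
o=robot.get_obs();print(o["ee_pos"],o["wrist_force"],o["opening"])
ims=[robot.camera("scene") for _ in range(3)]
B=np.mean(ims,0);np.save("s_b.npy",B);A=np.load("s_a.npy")
c=lambda I:cv2.resize(I.astype(np.uint8)[290:365,275:345,::-1],None,fx=5.6,fy=7,interpolation=2)
cv2.imwrite("pics/s2.png",np.hstack([c(A),c(B)]))
# predicted px shift per mm down at pad
print((proj("scene",[543,-241,100])-proj("scene",[543,-241,124])))
E
```

```text
[ 573.14243518 -172.81483077  244.23435377] [-4.36279552 -0.35654219 10.33839602] 22.559927336265407
[-0.60716754  4.24722404]
```

View pics/s2.png

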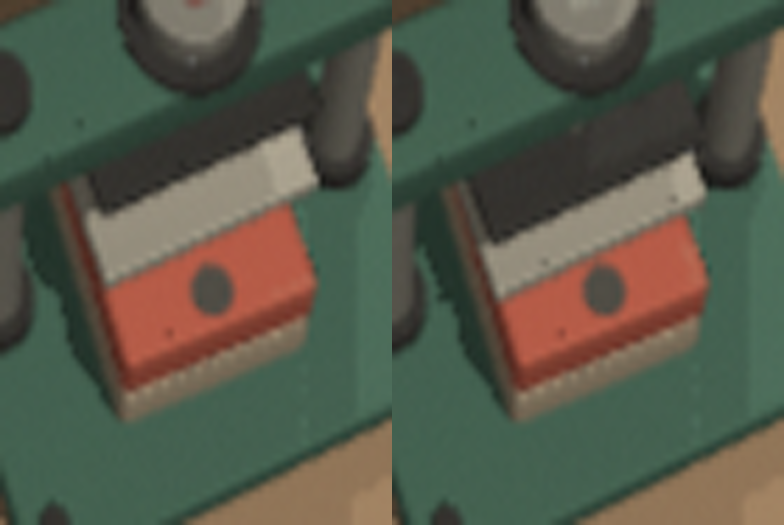

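In the left (before) and right (after one turn) crops, the dark plate edge moved from row 213 to 242, about 4.1 px or 24 mm. The pad edge moved from row 284 to 298, about 2 px or 11 mm, so the squeeze is about 12–13 mm. I'll measure it to subpixel.

```bash
python3 - <<'E'
from h import *
A,B=np.load("s_a.npy"),np.load("s_b.npy")
dp=[];dq=[]
for x in range(298,323):
    r=[]
    for I in (A,B):
        y=np.arange(290,350);c=cv2.GaussianBlur(I,(3,3),0)[290:350,x]
        yy=np.arange(290,349,.05)
        g=np.interp(yy,y,c[:,1]);  # green: plate dark, pad light, pink low
        k=np.argmax(g[:700]) # pad peak
        dark=g[max(0,k-160):k].min();low=g[k:k+160].min()
        top=np.median(g[k-10:k+10])
        u=k-np.argmax(g[k::-1]<(dark+top)/2);d=k+np.argmax(g[k:]<(low+top)/2)
        r.append((yy[u],yy[d]))
    dq.append(r[1][0]-r[0][0]);dp.append(r[1][1]-r[0][1])
print(np.round(dq,2),np.round(dp,2));m=np.median(dq),np.median(dp);print(m,24*m[1]/m[0],m[1]/.177)
E
```

```text
[3.7  3.8  3.95 4.   3.95 4.   3.65 4.   3.95 3.9  3.95 4.   3.85 3.8
 3.9  4.   4.   4.05 4.05 3.95 3.7  3.6  3.8  4.1  4.1 ] [1.85 1.85 1.95 1.85 1.85 1.8  1.75 1.9  1.85 2.05 1.95 2.05 2.1  2.1
 2.4  2.2  2.25 2.15 1.75 2.   1.9  1.95 1.95 2.35 2.35]
(np.float64(3.950000000000898), np.float64(1.9500000000004434)) 11.848101265822784 11.016949152544878
```

The gap was about 11.7 mm, so the squeeze is now about 12 mm, which is half a turn past contact. I'll release and withdraw upward.

servo_tool --series '[{"tx": 0, "ty": 0, "tz": 0, "rx": 0, "ry": 0, "rz": 0, "fingers": 60}, {"tx": 0, "ty": 0, "tz": 0, "rx": 0, "ry": 0, "rz": 0, "fingers": 60}, {"tx": 0, "ty": 0, "tz": 0, "rx": 0, "ry": 0, "rz": 0, "fingers": 60}, {"tx": 0, "ty": 0, "tz": 0, "rx": 0, "ry": 0, "rz": 0, "fingers": 60}, {"tx": 0, "ty": 0, "tz": -0.4, "rx": 0, "ry": 0, "rz": 0, "fingers": 60}, {"tx": 0, "ty": 0, "tz": -0.6, "rx": 0, "ry": 0, "rz": 0, "fingers": 60}, {"tx": 0, "ty": 0, "tz": -0.8, "rx": 0, "ry": 0, "rz": 0, "fingers": 60}, {"tx": 0, "ty": 0, "tz": -0.8, "rx": 0, "ry": 0, "rz": 0, "fingers": 60}, {"tx": 0, "ty": 0, "tz": -0.8, "rx": 0, "ry": 0, "rz": 0, "fingers": 60}, {"tx": 0, "ty": 0, "tz": -0.6, "rx": 0, "ry": 0, "rz": 0, "fingers": 60}, {"tx": 0, "ty": 0, "tz": 0, "rx": 0, "ry": 0, "rz": 0, "fingers": 60}, {"tx": 0, "ty": 0, "tz": 0, "rx": 0, "ry": 0, "rz": 0, "fingers": 60}]'

```text
clock: 10.45
ee_pos: [574.1, -172.0, 365.2]
orientation: [1.0, 0.001, 0.001, 0.0]
wrist_force: [-0.4, -0.9, -0.8]
opening: 59.9
gripper_force: 0.0
```

```bash
python3 - <<'E'
from h import *
o=robot.get_obs();print(o["ee_pos"],o["wrist_force"])
S=robot.camera("scene")
cv2.imwrite("pics/s3.png",cv2.resize(S[220:390,220:400,::-1],None,fx=3.5,fy=3.5,interpolation=2))
E
```

```text
[ 574.07964171 -172.0341783   365.20428129] [-0.35853869 -0.94238125 -0.76712702]
```

View pics/s3.png

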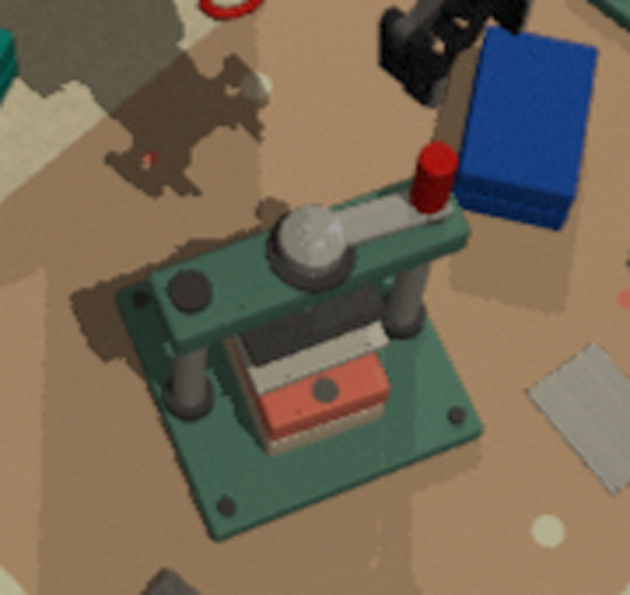

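The knob at (435,178) is free and back at its starting angle. The pad sits on the pink mould at about (315,360), the mould hasn't moved, and the gripper is clear.

```bash
python3 -c "
from workcell import robot
print(robot.job_done())"
```

```text
the job is handed in; nothing more can be done
None
```

I clamped the pink mould with one full clockwise turn, leaving the spring squeezed about 12 mm by camera measurement, then let go of the knob, left the white press untouched and handed the job in at about 10.5 s; no verdict came back.

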